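# Drop the tool box lid shut and press it onto its catch

## Task

The tool box stands open with its lid leaning back. Push the lid forward past upright and let its own weight carry it down the rest of the way, then press down on the lid's knob until the sprung catch at the front snaps home and the lid stays shut. Press by feel, with no more than about 2 kg (20 N) on the lid at any time, and leave the jar, the screwdriver and the roll of tape where they are.

Things in the scene. Friction and masses are not known exactly. Their poses are not given: they have to be found in the camera images.
- tool_box: Pressed-steel tool box, 255 (x) x 175 (y) x 88 mm high when shut, fixed. Origin at the centre of its underside; x along the long side, y towards the hinge side (hinge line along x at y = +91 mm, z = 86 mm), z up. The front with knob and catch is at y = -86 mm; the catch stands out to y = -122 mm. Turned 0 to 0.35 rad on the table.
- tool_box_lid (a joint): Lid angle (rad): 0 level, 1.57 upright, 1.83 leaning back on its stop. Stiff damped hinge: the lid stays put near upright and takes about 1 N at its free edge; between 1.3 and 1.05 its weight takes over and it sinks in 1 to 4 s, to rest ajar (0.04 to 0.12) on the catch. Catch height differs per box: home is somewhere from 0 to 0.06, to be found by feel. Lid: 254 x 175 x 2 mm, 12 mm rim.
- lid_edge (a point): Middle of the lid's free edge on its outer face, 176 mm from the hinge line. With the lid leaning back it is the highest point, about 260 mm above the table. Site axes are the lid's: x along the edge, y towards the hinge, z out of the outer face (which looks away from the box when the lid is open).
- lid_knob (a point): Centre of the top of the lid's knob, a 16 mm round knob that stands 12 mm out of the lid's outer face, 161 mm from the hinge line; point z points out of the knob's top. Press here.
- buffer (a joint): Travel (m) of the sprung black pin under the lid's striker, in the steel catch at the middle of the box front: 0 up, lid not on it; 0.005 down, where the caught lid holds it. Pressing the knob, force grows to a peak of 7 to 13 N within about 4 mm, falls away over 2 to 3 mm as the striker passes the sprung roller, then the lid sits on a firm stop (force climbs again) and stays there by itself.
- spirit_jar: Bystander: glass jar with a screw lid, 62 mm across, 86 mm high, standing loose; origin at the centre of its underside. Leave alone.
- screwdriver: Bystander: screwdriver lying loose, 219 mm long; origin under its middle. Leave alone.
- masking_tape: Bystander: roll of masking tape lying loose, 104 mm across, 25 mm high; origin at the centre of its underside. Leave alone.

How it is judged:
On the way, in this order (a step that is already met when the one before it is completed fails the run):
1. the lid has sunk onto the catch by its own weight, untouched (value of joint tool_box_lid below 0.14 rad and contact force between each of the arm, the fingers and tool_box below 0.2 N), for 0.2 s.
2. the lid is pressed home on the catch (value of joint buffer above 0.0042 m), for 0.2 s.
At the end, for the whole second after the job is handed in: The lid is shut (under 0.065 rad) and caught: it holds the buffer pin down by more than 4.2 mm of its 5 mm with nobody touching it (value of joint buffer above 0.0042 m and value of joint tool_box_lid below 0.065 rad).
It fails at once if more than 20 N on the lid or box (contact force between any of the fingers, the arm and tool_box above 20 N).
It fails at once if the lid is guided or driven down by the robot (touched between 0.75 and 0.25 rad) instead of sinking by its own weight (value of joint tool_box_lid between 0.25 and 0.75 rad and contact force between any of the fingers, the arm and tool_box above 0.3 N).
It fails at once if the jar, the screwdriver or the tape is moved by more than 2 cm (distance of any of spirit_jar, screwdriver, masking_tape from where it was at the start of the episode above 0.02 m).
It fails at once if the jar is tipped (angle between spirit_jar's own z axis and vertical above 0.4 rad).
It also fails if it takes over 54 s, if anything falls off the work surface, if the arm or the gripper's body presses on something with over 40 N, if the wrist force passes 120 N, or if a joint passes its speed limit or range.

## Robot

A 6-joint arm with a two-finger parallel gripper is mounted at the origin on a cart in front of the work surface, level with it; the furniture and walls round the work are solid. World frame = base frame: x ahead of the robot, y to its left, z up, the work surface at z = 0. Lengths are in m, angles in rad, forces in N, time in s.
With the tool pointing down it reaches from about 0.3 to 0.825 m from the base axis. Payload 5.4 kg.
Tool frame: the origin (TCP) lies on the centre line of the jaws, within the pads' length; the fingertips stand manip.tip_reach ahead of it and the grasp point (between the pads) lies 3 mm ahead of it (manip.tip_reach is the distance from the TCP to the fingertips, in m); y points along the fingers, z is the direction in which the jaws open and shut, and the axes are right-handed (so a half turn about y gives the same grasp; the last joint's range is limited). The gripper opens to 92 mm and grips with 3 to 60 N. Pads are 20 mm wide; open, the fingers measure 128 mm over their backs; the gripper's body (75 mm by 189 mm) begins 69 mm behind the grasp point.
Start: joints at [0.951, 0.158, 1.597, -0, 1.386, -0.21], TCP at [0.229, 0.527, 0.237] pointing down, gripper open.
Joint ranges: [-2.91, 2.91], [-0.94, 2.29], [0.18, 2.7], [-1.29, 4.43], [0.17, 2.64], [-3, 3]. Speed limits (rad/s): [2.57, 2.57, 3.14, 3.14, 3.14, 3.14].

## Interface

Orientations are given as a unit quaternion [w, x, y, z].
In Python, from bench import manip gives the robot as it stands. The module is installed in compiled form; this text tells all that it offers.
- The arm moves only by the tool play_rows, never from a script. Its argument "steps" is a list of rows, each a list of 7 numbers: the shift along the tool's x, y, z in m, then the turn, a rotation vector about the tool's x, y, z in rad, then the closure, from -1 (fully open) to 1 (shut). A call has 1 to 5 rows; each row is the pose to reach, as a shift and turn from the pose commanded when the call began, along the tool's axes at that moment; what a row does not reach only later rows make up. A row lasts 1/8 s, in which the tool goes at most 62.5 mm and 10.7 degrees, less where a joint would pass 70% of its speed; a pose out of reach is approached as far as the arm can. A call with a gripper value outside its range is refused whole. The fingers move at their own pace and stop on an object; "newtons" is the grip in N (left out, the last holds). Time passes only in rows, so rows that repeat a pose let the fingers close. It gives the time, the measured TCP pose, the force and the opening at its end, in the units of the state.
- manip.state(): the state, without advancing time (a new reading comes with each control period).
- manip.capture(name): name is "scene" or "top" or "wrist"; returns a dict with "pixels" (420x560x3 uint8, red, green, blue), "intrinsics" (3x3 intrinsics, pixels), "rvec" (rotation vector, rad) and "tvec" (3), from world to camera coordinates, as OpenCV has them. Camera axes: x right, y down, z forward; pixel columns grow to the right and rows downward; lengths in m; the calibration is good to about 2 mm. A picture is of the moment at which its call begins. There is no depth.
- manip.finish_job(): hands the job in, once; it reports no verdict.
The state is a dict: "time": time; "joints": joint angles; "joint_vel": joint speeds; "joint_efforts": joint torques, N m; "position": TCP position; "eef_rot": TCP orientation; "contact_force": force on the tool from outside, world axes, zero at the start; "ft_torque": the same for the moment, N m; "finger_gap": opening from 0.0 (shut) to 1.0 (fully open).
Only numpy, scipy, OpenCV 4.12 (cv2) and the standard library are available. Lean on these libraries where they do the work, as an engineer would, in place of code of your own. Each camera call takes 0.05 s, during which the arm holds its last target.

## Working session

There is one attempt and no reset: what is moved stays moved. The work goes in short steps, Python scripts to look and compute and a tool call to move; the robot and the scene stay as the last step left them, time stands still between calls to the robot, and variables do not carry over. Pictures are saved under pics/ and viewed, and the job is handed in when it is done.

Besides the shell and the picture viewer there is one more tool, called after "Call:" as a command line: name --pt "numbers of a row" for each row, then --argument value for the rest. play_rows: Moves the arm, as the interface text tells. Its arguments: {"type":"object","properties":{"steps":{"type":"array"},"newtons":{"type":"number"}},"required":["steps"]}

```bash
mkdir -p pics; python3 - <<'E'
from bench import manip
import cv2
print(manip.state(), manip.tip_reach)
for n in("scene","top","wrist"):
    c=manip.capture(n); cv2.imwrite(f"pics/a_{n}.png",c["pixels"][:,:,::-1])
    print(n,c["intrinsics"],c["rvec"],c["tvec"])
E
```

```text
{'time': 0.0, 'joints': array([ 9.50931764e-01,  1.59033919e-01,  1.59820796e+00,  8.60185169e-06,
        1.38617928e+00, -2.10106038e-01]), 'joint_vel': array([ 1.82960770e-03,  1.45926052e-03, -3.82255463e-04,  1.65284644e-03,
        1.15341963e-03,  6.49101720e-05]), 'joint_efforts': array([-3.40581119e-04, -3.85553491e+01, -3.22117567e+01,  7.01433909e-02,
        3.77581723e-02, -1.15619814e-04]), 'position': array([0.22875387, 0.52691556, 0.23563953]), 'eef_rot': array([-0.69172724,  0.69290803, -0.144124  ,  0.14359724]), 'contact_force': array([ 0.1508487 ,  0.74801078, -0.23825716]), 'ft_torque': array([-0.00792989, -0.0272542 ,  0.02520149]), 'finger_gap': 1.0020964807157433} 0.022
scene [[462.28776728   0.         278.91537905]
 [  0.         462.28776728 206.64482782]
 [  0.           0.           1.        ]] [ 1.79383832 -1.0523096   0.69875297] [-0.27462897  0.24374239  0.72553638]
top [[382.29438358   0.         277.45166996]
 [  0.         382.29438358 212.71304041]
 [  0.           0.           1.        ]] [ 2.11522444 -2.15610671  0.16307312] [-0.01922033  0.45316157  1.08179805]
wrist [[353.49514598   0.         283.63007455]
 [  0.         353.49514598 210.71532376]
 [  0.           0.           1.        ]] [-2.44865547 -1.60670343 -0.19892596] [-0.57585711 -0.02845606  0.38952114]
```

View pics/a_scene.png

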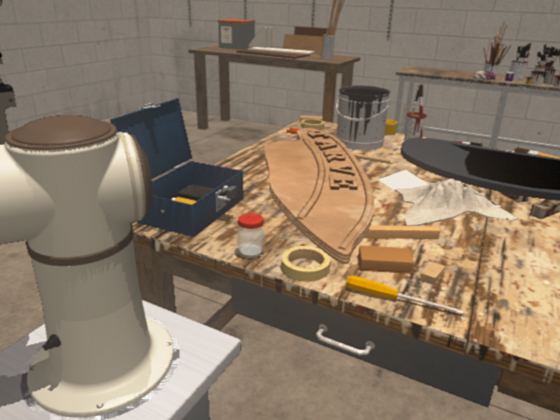

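View pics/a_top.png

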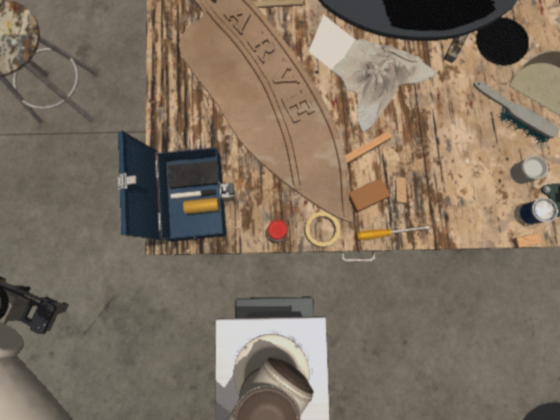

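View pics/a_wrist.png

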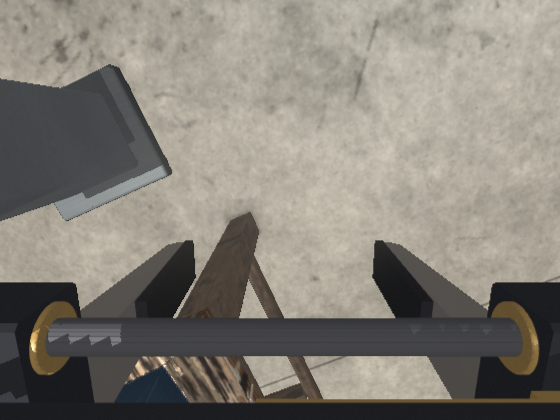

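```bash
cat > h.py <<'E'
import numpy as np,cv2
from bench import manip
def cam(n):
    c=manip.capture(n);R=cv2.Rodrigues(np.array(c["rvec"]))[0];return c,R
def ray(c,u,v,z):
    R=cv2.Rodrigues(np.array(c["rvec"]))[0];t=np.array(c["tvec"]);K=c["intrinsics"]
    d=R.T@np.linalg.solve(K,[u,v,1.]);o=-R.T@t
    return o+d*(z-o[2])/d[2]
def proj(c,P):
    return cv2.projectPoints(np.atleast_2d(np.array(P,float)),np.array(c["rvec"]),np.array(c["tvec"]),c["intrinsics"],None)[0][:,0]
def crop(c,u0,v0,u1,v1,s,fn):
    im=c["pixels"][v0:v1,u0:u1,::-1];cv2.imwrite(fn,cv2.resize(im,None,fx=s,fy=s,interpolation=cv2.INTER_CUBIC))
E
python3 - <<'E'
from h import *
c=manip.capture("top");crop(c,105,120,255,250,5,"pics/b_top.png")
c2=manip.capture("scene");crop(c2,100,80,260,240,3.7,"pics/b_scene.png")
E
```

```text
(no output)
```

View pics/b_top.png

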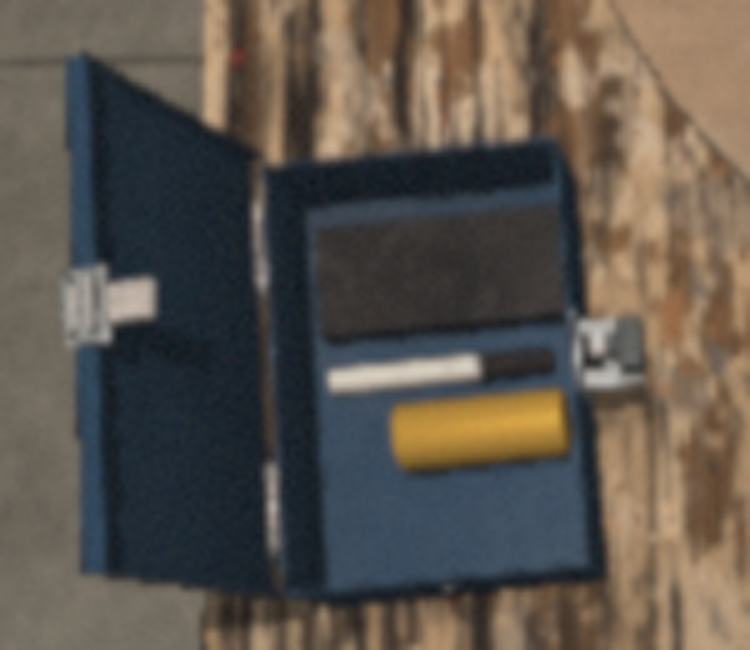

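View pics/b_scene.png

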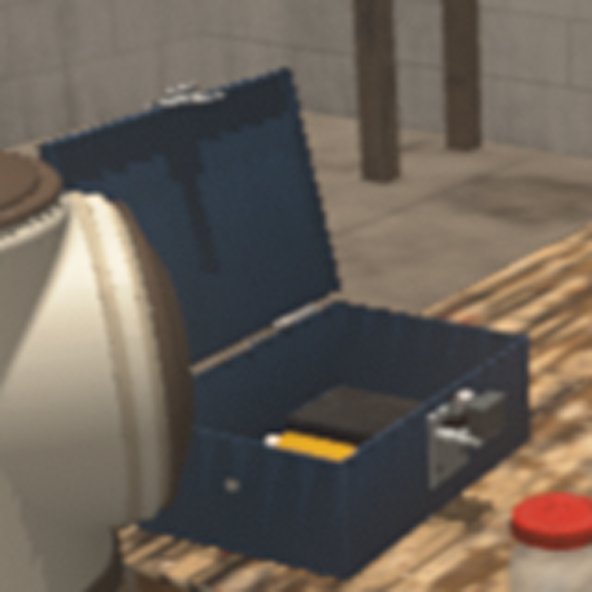

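```bash
cat >> h.py <<'E'
def boxw(p,P):  # p=x,y,yaw ; P Nx3 box frame
    P=np.atleast_2d(np.array(P,float));c,s=np.cos(p[2]),np.sin(p[2])
    return np.c_[p[0]+c*P[:,0]-s*P[:,1],p[1]+s*P[:,0]+c*P[:,1],P[:,2]]
def lidpt(x,r,n,th): # r from hinge, n out of outer face
    return [x,.091-r*np.cos(th)+n*np.sin(th),.086+r*np.sin(th)+n*np.cos(th)]
E
python3 - <<'E'
from h import *
from scipy.optimize import least_squares
c=manip.capture("top")
uv=np.array([[555,140],[603,578],[265,170],[285,600],[68,58],[82,572]])/5+[105,120]
sc=manip.capture("scene")
def model(p):
    B=[[.1275,-.086,.086],[-.1275,-.086,.086],[.1275,.089,.086],[-.1275,.089,.086],lidpt(.127,.176,.002,p[3]),lidpt(-.127,.176,.002,p[3])]
    return boxw(p,B)
f=lambda p:(proj(c,model(p))-uv).ravel()
for y0 in(0,):
  r=least_squares(f,[.5,.2,y0,1.83]);print(r.x,r.cost,np.round(r.fun.reshape(-1,2),1))
p=r.x
print(proj(c,boxw(p,[[0,-.122,.08],lidpt(0,.161,.014,p[3])])))
sp=proj(sc,boxw(p,[[.1275,-.086,.086],[-.1275,-.086,.086],[.1275,-.086,.0],[-.1275,-.086,.0],[.1275,.089,.086],lidpt(.127,.176,.002,p[3]),lidpt(-.127,.176,.002,p[3])]))
print((sp-[100,80])*3.7)
print("knob open",boxw(p,[lidpt(0,.161,.014,p[3]),lidpt(0,.161,.014,.08)]), "edge",boxw(p,[lidpt(0,.176,.002,t) for t in (p[3],1.57,1.3,1.05,.75)]))
print("jar",ray(c,278,230,.086),"bodies")
E
```

```text
[0.50607826 0.21502535 0.07575605 1.77347315] 6.846248106375286 [[ 2.1 -1.1]
 [-1.1 -0.7]
 [-0.7 -1.5]
 [-0.6  0.9]
 [-0.   0.4]
 [ 0.3  1.5]]
[[234.1930493  189.3145723 ]
 [119.42373887 184.82193033]]
[[538.57736954 337.70850556]
 [344.30640623 468.44602882]
 [539.44174895 444.10583266]
 [351.85222965 591.25115306]
 [337.98601892 300.69736758]
 [279.29168706  72.23743485]
 [ 34.70181267 148.64417049]]
knob open [[0.49570041 0.35175353 0.24088644]
 [0.51125246 0.14685516 0.11282149]] edge [[0.49636151 0.34304359 0.25799492]
 [0.49905029 0.30761886 0.26200154]
 [0.50260837 0.26074117 0.25612124]
 [0.50568755 0.22017288 0.23966163]
 [0.5088342  0.17871582 0.2074318 ]]
jar [ 0.39615773 -0.02875883  0.086     ] bodies
```

```bash
python3 - <<'E'
from h import *
from scipy.optimize import least_squares
c=manip.capture("top");sc=manip.capture("scene")
uv=np.array([[555,140],[603,578],[265,170],[285,600],[68,58],[82,572],[645,355]])/5+[105,120]
uv2=np.array([[528,338],[343,578],[345,460],[338,295],[290,68],[43,147]])/3.7+[100,80]
def m1(p): return boxw(p,[[.1275,-.086,.086],[-.1275,-.086,.086],[.1275,.089,.086],[-.1275,.089,.086],lidpt(.127,.176,.002,p[3]),lidpt(-.127,.176,.002,p[3]),[0,-.122,.08]])
def m2(p): return boxw(p,[[.1275,-.086,.086],[-.1275,-.086,.0],[-.1275,-.086,.086],[.1275,.089,.086],lidpt(.127,.176,.002,p[3]),lidpt(-.127,.176,.002,p[3])])
f=lambda p:np.r_[(proj(c,m1(p))-uv).ravel(),(proj(sc,m2(p))-uv2).ravel()]
r=least_squares(f,[.5,.2,.05,1.83],loss='soft_l1');p=r.x
print(p,np.round(f(p).reshape(-1,2),1))
for nm,cc,w,s in(("top",c,(105,120,255,250),5),("scene",sc,(100,80,260,240),3.7)):
    im=cv2.resize(cc["pixels"][w[1]:w[3],w[0]:w[2],::-1],None,fx=s,fy=s)
    def poly(B):
        q=((proj(cc,boxw(p,B))-[w[0],w[1]])*s).astype(int);cv2.polylines(im,[q.reshape(-1,1,2)],True,(0,255,0),1)
    for z in(0,.086): poly([[.1275,-.086,z],[-.1275,-.086,z],[-.1275,.089,z],[.1275,.089,z]])
    poly([lidpt(.127,.176,.002,p[3]),lidpt(-.127,.176,.002,p[3]),lidpt(-.127,0,.002,p[3]),lidpt(.127,0,.002,p[3])])
    poly([[0,-.122,.08],[0,-.086,.08]])
    cv2.imwrite(f"pics/c_{nm}.png",im)
print("knob",boxw(p,[lidpt(0,.161,.014,p[3]),lidpt(0,.161,.014,.08)]))
print("edge",boxw(p,[lidpt(0,.176,.002,t) for t in (p[3],1.57,1.3,1.05,.75)]))
E
```

```text
[0.50641906 0.21667445 0.06841434 1.74959431] [[ 1.8 -1.1]
 [-2.  -0.6]
 [-0.9 -1.8]
 [-1.5  0.6]
 [ 1.2 -0.4]
 [ 0.8  0.8]
 [-0.4 -1.5]
 [ 2.6 -0.1]
 [ 1.4  3.4]
 [-1.2  2.1]
 [ 0.   1.4]
 [-1.6  0.9]
 [-1.3  0. ]]
knob [[0.49729901 0.34977251 0.24194351]
 [0.51109265 0.14846811 0.11282149]]
edge [[0.4979239  0.3406529  0.25883855]
 [0.50007107 0.30931706 0.26200154]
 [0.50328489 0.26241452 0.25612124]
 [0.50606616 0.22182471 0.23966163]
 [0.50890836 0.18034567 0.2074318 ]]
```

View pics/c_top.png

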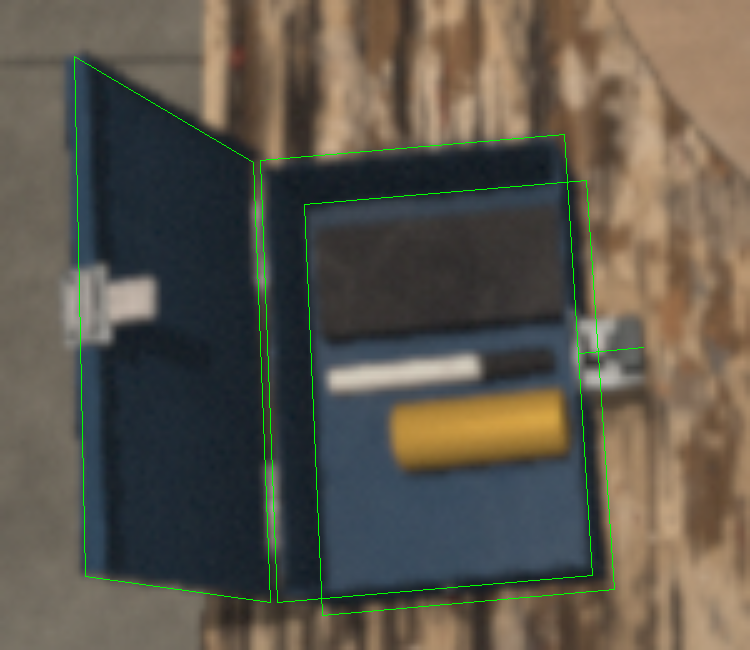

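View pics/c_scene.png

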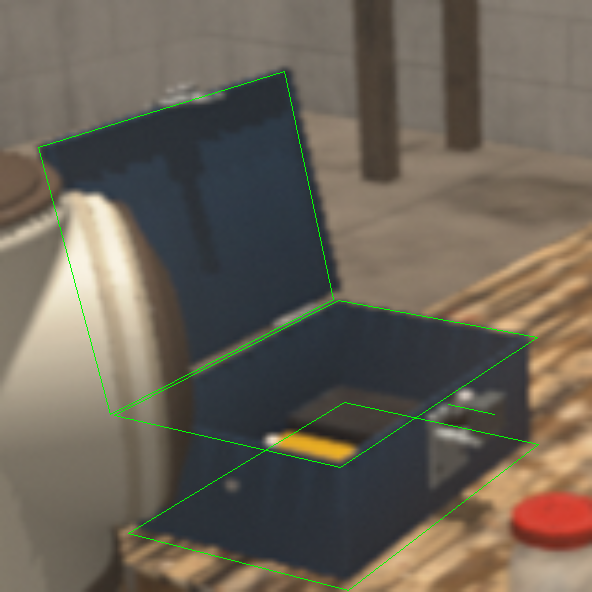

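```bash
cat >> h.py <<'E'
from scipy.spatial.transform import Rotation as Ro
def toolR(s):
    q=s["eef_rot"];return Ro.from_quat([q[1],q[2],q[3],q[0]])
def rel(target,yaw=None):
    s=manip.state();R=toolR(s);d=R.inv().apply(np.array(target)-s["position"]);print("pos",s["position"].round(4),"shift",d.round(4));return d
E
python3 - <<'E'
from h import *
s=manip.state();print(toolR(s).as_matrix().round(3));rel([.455,.44,.225])
E
```

```text
[[ 0.917 -0.     0.398]
 [-0.398 -0.     0.917]
 [-0.    -1.    -0.   ]]
pos [0.2291 0.5273 0.2365] shift [0.242  0.0115 0.01  ]
```

Call:
play_rows --pt "0.06 0.0 0.003 0 -0.16 0 1" --pt "0.12 0.0 0.005 0 -0.32 0 1" --pt "0.18 0.005 0.008 0 -0.48 0 1" --pt "0.242 0.012 0.01 0 -0.48 0 1" --pt "0.242 0.012 0.01 0 -0.48 0 1" --newtons 10

```text
time: 1.08
position: [0.4583, 0.4376, 0.2235]
eef_rot: [-0.706, 0.707, 0.023, -0.023]
contact_force: [-1.0, 0.6, -0.2]
finger_gap: 0.479
```

```bash
python3 - <<'E'
from h import *
s=manip.state();print(toolR(s).as_matrix().round(3),s["finger_gap"],s["contact_force"],s["time"]);rel([.455,.44,.225])
c=manip.capture("top");crop(c,30,100,255,260,3.5,"pics/d_top.png")
c=manip.capture("wrist");cv2.imwrite("pics/d_w.png",c["pixels"][:,:,::-1])
E
```

```text
[[ 0.998 -0.    -0.065]
 [ 0.065 -0.001  0.998]
 [-0.001 -1.    -0.001]] 0.47936023493517366 [-1.00978689  0.5630247  -0.18171806] 1.075
pos [0.4583 0.4376 0.2235] shift [-0.0031 -0.0015  0.0026]
```

View pics/d_top.png

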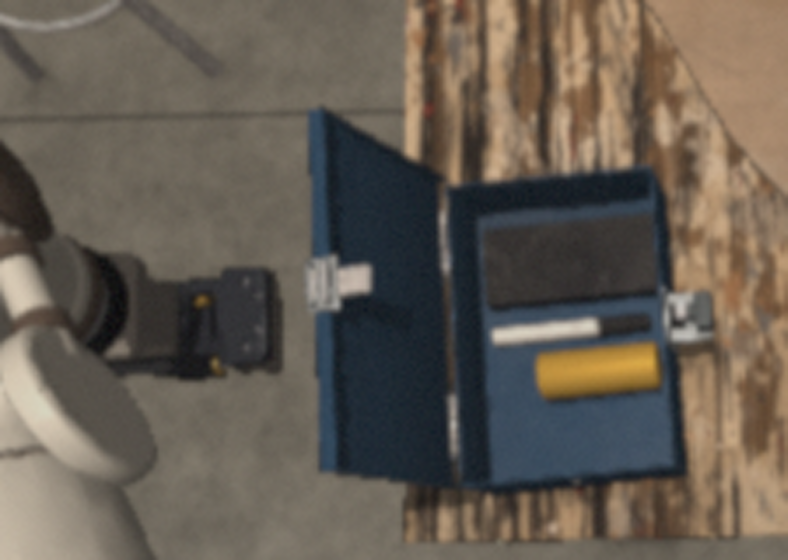

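View pics/d_w.png

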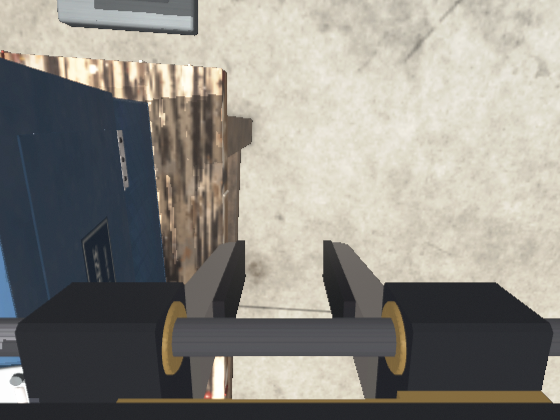

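Call:
play_rows --pt "0 0 -0.02 0 0 0 1" --pt "0 0 -0.04 0 0 0 1" --pt "0 0 -0.055 0 0 0 1" --pt "0 0 -0.06 0 0 0 1" --pt "0 0 -0.065 0 0 0 1"

```text
time: 1.8
position: [0.4593, 0.3756, 0.2248]
eef_rot: [0.707, -0.707, -0.025, 0.025]
contact_force: [-0.8, 0.2, 0.4]
finger_gap: 0.004
```

Call:
play_rows --pt "0 0 -0.005 0 0 0 1" --pt "0 0 -0.01 0 0 0 1" --pt "0 0 -0.015 0 0 0 1" --pt "0 0 -0.02 0 0 0 1" --pt "0 0 -0.025 0 0 0 1"

```text
time: 2.42
position: [0.4615, 0.3502, 0.2248]
eef_rot: [0.707, -0.707, -0.025, 0.025]
contact_force: [-0.8, 0.8, 1.1]
finger_gap: 0.005
```

Call:
play_rows --pt "0 0 -0.006 0 0 0 1" --pt "0 0 -0.012 0 0 0 1" --pt "0 0 -0.018 0 0 0 1" --pt "0 0 -0.024 0 0 0 1" --pt "0 0 -0.03 0 0 0 1"

```text
time: 3.05
position: [0.4636, 0.3199, 0.2246]
eef_rot: [-0.707, 0.707, 0.025, -0.025]
contact_force: [0.1, 0.7, 0.8]
finger_gap: 0.009
```

```bash
python3 - <<'E'
from h import *
c=manip.capture("top");crop(c,30,100,255,260,3.5,"pics/e_top.png")
E
```

```text
(no output)
```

View pics/e_top.png

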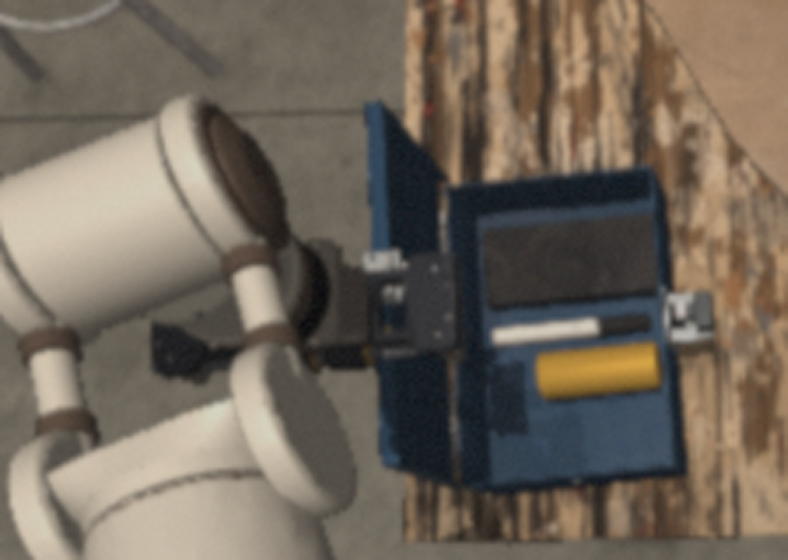

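Call:
play_rows --pt "0 0 -0.006 0 0 0 1" --pt "0 0 -0.012 0 0 0 1" --pt "0 0 -0.018 0 0 0 1" --pt "0 0 -0.024 0 0 0 1" --pt "0 0 -0.03 0 0 0 1"

```text
time: 3.72
position: [0.4656, 0.2901, 0.2246]
eef_rot: [-0.707, 0.707, 0.025, -0.025]
contact_force: [-0.1, 0.8, -0.9]
finger_gap: 0.007
```

```bash
python3 - <<'E'
from h import *
c=manip.capture("top");crop(c,30,100,255,260,3.5,"pics/f_top.png")
c=manip.capture("wrist");cv2.imwrite("pics/f_w.png",c["pixels"][:,:,::-1])
E
```

```text
(no output)
```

View pics/f_top.png

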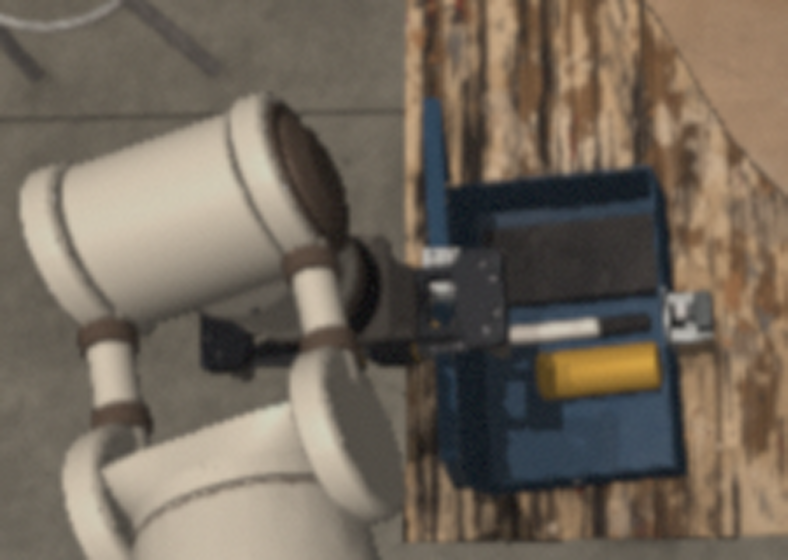

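View pics/f_w.png

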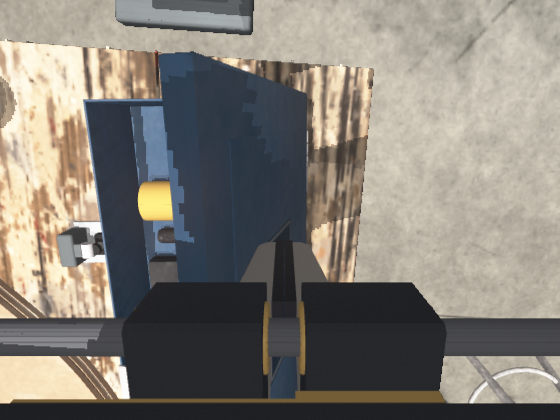

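Call:
play_rows --pt "0 0 -0.005 0 0 0 1" --pt "0 0 -0.01 0 0 0 1" --pt "0 0 -0.015 0 0 0 1" --pt "0 0 -0.02 0 0 0 1" --pt "0 0 -0.02 0 0 0 1"

```text
time: 4.45
position: [0.4671, 0.2702, 0.2246]
eef_rot: [-0.707, 0.707, 0.025, -0.025]
contact_force: [-0.2, -0.4, 0.5]
finger_gap: 0.004
```

```bash
python3 - <<'E'
from h import *
c=manip.capture("wrist");cv2.imwrite("pics/g_w.png",c["pixels"][:,:,::-1])
E
```

```text
(no output)
```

View pics/g_w.png

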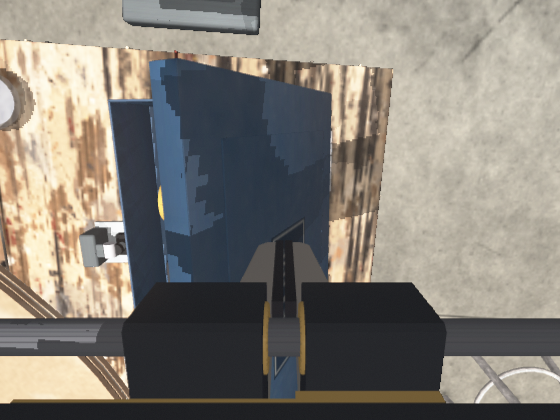

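Call:
play_rows --pt "0 0 -0.005 0 0 0 1" --pt "0 0 -0.01 0 0 0 1" --pt "0 0 -0.01 0 0 0 1" --pt "0 0 -0.01 0 0 0 1"

```text
time: 5.0
position: [0.4677, 0.2606, 0.2246]
eef_rot: [0.707, -0.707, -0.025, 0.025]
contact_force: [-0.1, 0.2, 0.1]
finger_gap: 0.007
```

```bash
python3 - <<'E'
from h import *
c=manip.capture("wrist");cv2.imwrite("pics/i_w.png",c["pixels"][:,:,::-1])
E
```

```text
(no output)
```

View pics/i_w.png

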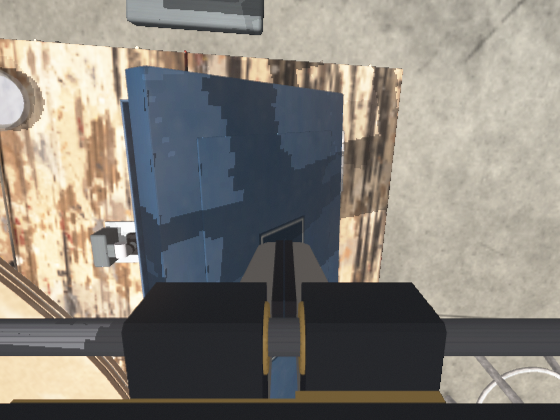

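Call:
play_rows --pt "0 -0.02 0 0 0 0 1" --pt "0 -0.04 0 0 0 0 1" --pt "0 -0.06 0 0 0 0 1" --pt "0 -0.06 0 0 0 0 1" --pt "0 -0.06 0 0 0 0 1"

```text
time: 5.68
position: [0.4673, 0.2605, 0.2836]
eef_rot: [-0.707, 0.707, 0.024, -0.025]
contact_force: [0.1, 0.7, 0.5]
finger_gap: 0.007
```

```bash
python3 - <<'E'
from h import *
c=manip.capture("wrist");cv2.imwrite("pics/j_w.png",c["pixels"][:,:,::-1])
E
```

```text
(no output)
```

View pics/j_w.png

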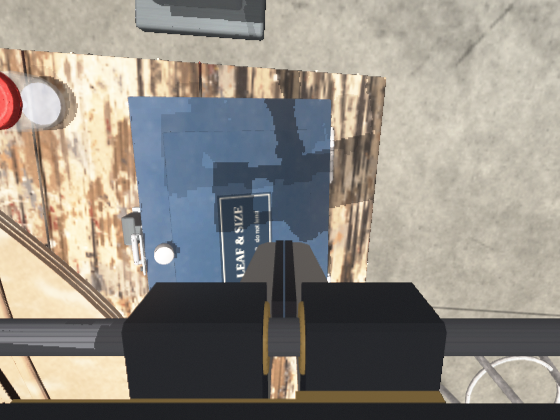

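Call:
play_rows --pt "0 0 0 0 0 0 1" --pt "0 0 -0.0 0 0 0 1" --pt "0 0 0 0 0 0 1"

```text
time: 6.1
position: [0.4676, 0.2605, 0.2844]
eef_rot: [-0.707, 0.707, 0.025, -0.025]
contact_force: [-0.7, 0.9, 1.2]
finger_gap: 0.003
```

```bash
python3 - <<'E'
from h import *
c=manip.capture("wrist");cv2.imwrite("pics/k_w.png",c["pixels"][:,:,::-1])
crop(c,100,200,240,300,5,"pics/k_wc.png")
t=manip.capture("top");crop(t,130,120,250,250,4.5,"pics/k_t.png")
for z in(.107,.113,.119): print(ray(c,164,254,z))
E
```

```text
[0.53465721 0.14862641 0.107     ]
[0.53219151 0.15061478 0.113     ]
[0.52972582 0.15260315 0.119     ]
```

View pics/k_wc.png

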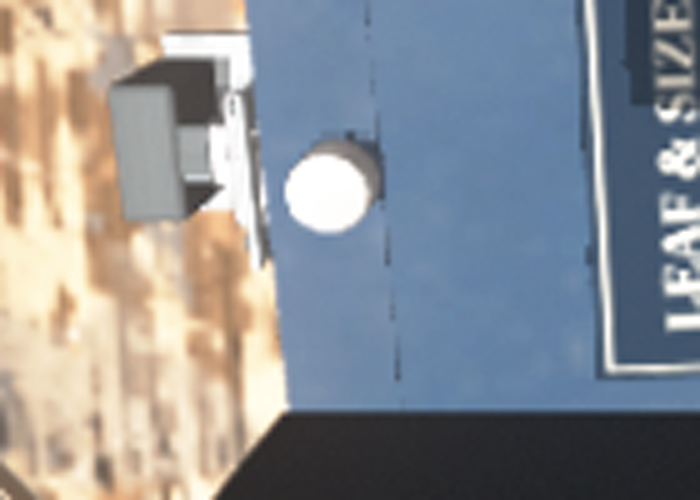

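View pics/k_t.png

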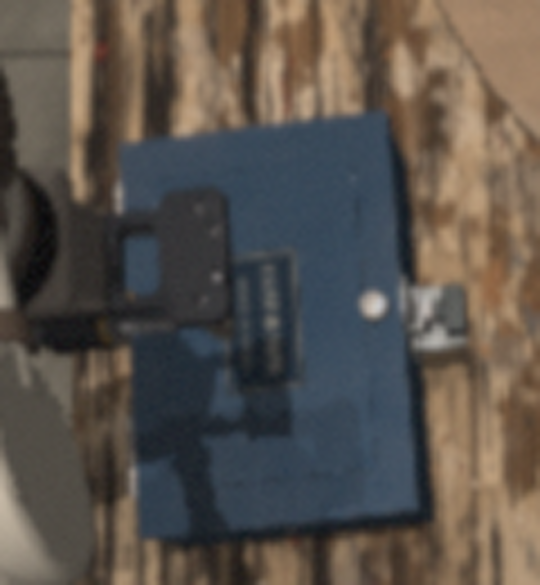

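```bash
python3 - <<'E'
from h import *
c=manip.capture("wrist");t=manip.capture("top")
for z in(.103,.107,.113,.119): print(z,ray(c,165.2,238.4,z)[:2],ray(t,212.9,187.6,z)[:2])
E
```

```text
0.103 [0.52002564 0.14865173] [0.5161907  0.14984392]
0.107 [0.51857991 0.14996046] [0.5152635  0.14913708]
0.113 [0.51641131 0.15192355] [0.51387269 0.14807684]
0.119 [0.51424271 0.15388664] [0.51248188 0.14701659]
```

```bash
python3 - <<'E'
from h import *
rel([.515,.150,.155])
E
```

```text
pos [0.4677 0.2606 0.2846] shift [ 0.0394  0.1296 -0.1136]
```

Call:
play_rows --pt "0.013 0.0 -0.035 0 0 0 1" --pt "0.026 0.02 -0.07 0 0 0 1" --pt "0.039 0.06 -0.113 0 0 0 1" --pt "0.039 0.1 -0.113 0 0 0 1" --pt "0.039 0.12 -0.113 0 0 0 1"

```text
time: 6.92
position: [0.5134, 0.1498, 0.162]
eef_rot: [-0.707, 0.707, 0.023, -0.026]
contact_force: [0.0, -0.8, 0.0]
finger_gap: 0.008
```

Call:
play_rows --pt "0 0.003 0 0 0 0 1" --pt "0 0.003 0 0 0 0 1"

```text
time: 7.18
position: [0.515, 0.1507, 0.1625]
eef_rot: [0.707, -0.707, -0.025, 0.024]
contact_force: [-0.4, -0.3, 0.0]
finger_gap: 0.004
```

```bash
python3 - <<'E'
from h import *
rel([.515,.150,.155]);print(manip.state()["contact_force"])
c=manip.capture("wrist");cv2.imwrite("pics/l_w.png",c["pixels"][:,:,::-1])
t=manip.capture("top");crop(t,130,120,250,250,4.5,"pics/l_t.png")
t=manip.capture("scene");crop(t,100,80,260,240,3.7,"pics/l_s.png")
E
```

```text
pos [0.515  0.1507 0.1625] shift [-0.0001  0.0075 -0.0007]
[-0.43386087 -0.34506572  0.01523225]
```

View pics/l_w.png

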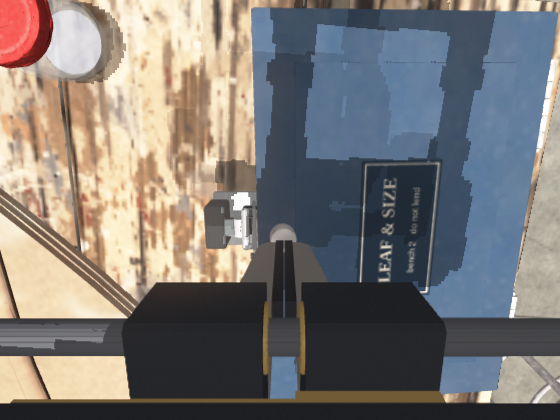

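View pics/l_s.png

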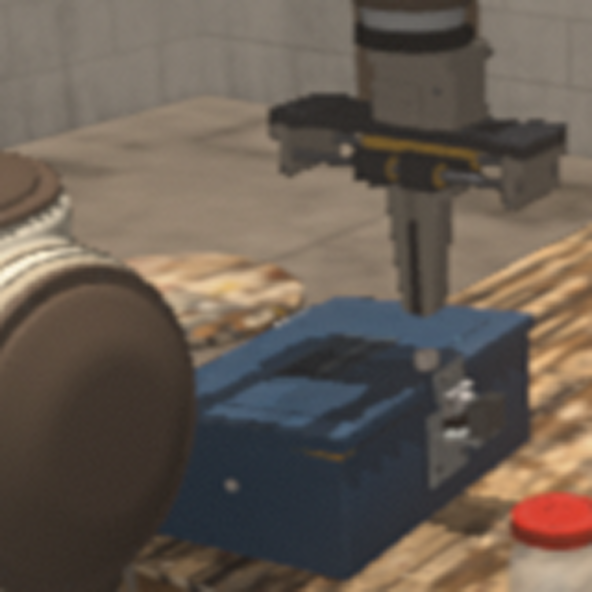

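Call:
play_rows --pt "0 0.006 0 0 0 0 1" --pt "0 0.012 0 0 0 0 1" --pt "0 0.018 0 0 0 0 1" --pt "0 0.02 0 0 0 0 1" --pt "0 0.022 0 0 0 0 1"

```text
time: 7.95
position: [0.5145, 0.1506, 0.1394]
eef_rot: [-0.707, 0.707, 0.025, -0.025]
contact_force: [0.3, -1.0, 0.2]
finger_gap: 0.005
```

Call:
play_rows --pt "0 0.001 0 0 0 0 1" --pt "0 0.002 0 0 0 0 1" --pt "0 0.003 0 0 0 0 1"

```text
time: 8.32
position: [0.5146, 0.1506, 0.1367]
eef_rot: [0.707, -0.707, -0.025, 0.025]
contact_force: [0.8, -1.0, -0.4]
finger_gap: 0.009
```

Call:
play_rows --pt "0 0.001 0 0 0 0 1" --pt "0 0.002 0 0 0 0 1"

```text
time: 8.57
position: [0.5147, 0.1506, 0.1352]
eef_rot: [-0.707, 0.707, 0.025, -0.025]
contact_force: [-2.6, -0.2, 7.0]
finger_gap: 0.002
```

Call:
play_rows --pt "0 0.001 0 0 0 0 1" --pt "0 0.002 0 0 0 0 1"

```text
time: 8.82
position: [0.5148, 0.1504, 0.134]
eef_rot: [-0.706, 0.707, 0.025, -0.025]
contact_force: [-4.3, -0.9, 9.9]
finger_gap: 0.004
```

Call:
play_rows --pt "0 0.001 0 0 0 0 1"

```text
time: 8.95
position: [0.5148, 0.1503, 0.133]
eef_rot: [-0.706, 0.707, 0.025, -0.025]
contact_force: [-4.1, -1.7, 7.7]
finger_gap: 0.01
```

Call:
play_rows --pt "0 0.001 0 0 0 0 1"

```text
time: 9.07
position: [0.5148, 0.1502, 0.1318]
eef_rot: [-0.706, 0.707, 0.025, -0.025]
contact_force: [-3.6, -2.6, 6.6]
finger_gap: 0.002
```

Call:
play_rows --pt "0 0.0007 0 0 0 0 1"

```text
time: 9.2
position: [0.5147, 0.15, 0.1307]
eef_rot: [-0.706, 0.707, 0.025, -0.025]
contact_force: [-2.1, -1.8, 4.6]
finger_gap: 0.002
```

Call:
play_rows --pt "0 0.0007 0 0 0 0 1"

```text
time: 9.32
position: [0.5148, 0.1504, 0.1295]
eef_rot: [-0.707, 0.707, 0.025, -0.025]
contact_force: [0.5, 0.6, 0.7]
finger_gap: 0.006
```

Force fell away: the striker has passed the roller; now feeling for the firm stop.

Call:
play_rows --pt "0 0.0007 0 0 0 0 1"

```text
time: 9.45
position: [0.5144, 0.1507, 0.1282]
eef_rot: [0.707, -0.707, -0.025, 0.025]
contact_force: [-0.3, -0.3, 1.3]
finger_gap: 0.001
```

Call:
play_rows --pt "0 0.0007 0 0 0 0 1"

```text
time: 9.57
position: [0.5145, 0.1507, 0.1278]
eef_rot: [0.707, -0.707, -0.025, 0.025]
contact_force: [-2.0, 0.2, 3.3]
finger_gap: 0.005
```

Call:
play_rows --pt "0 0.0005 0 0 0 0 1"

```text
time: 9.7
position: [0.5145, 0.1507, 0.1276]
eef_rot: [0.707, -0.707, -0.025, 0.025]
contact_force: [-2.5, -0.1, 4.9]
finger_gap: 0.005
```

Call:
play_rows --pt "0 0.0007 0 0 0 0 1"

```text
time: 9.82
position: [0.5146, 0.1507, 0.1273]
eef_rot: [-0.707, 0.707, 0.025, -0.025]
contact_force: [-3.6, -0.7, 8.7]
finger_gap: 0.008
```

Call:
play_rows --pt "0 0.0007 0 0 0 0 1" --pt "0 0.0007 0 0 0 0 1"

```text
time: 10.07
position: [0.5146, 0.1507, 0.1271]
eef_rot: [-0.707, 0.707, 0.025, -0.025]
contact_force: [-3.8, -0.5, 9.6]
finger_gap: 0.004
```

Call:
play_rows --pt "0 0.0003 0 0 0 0 1" --pt "0 0.0003 0 0 0 0 1"

```text
time: 10.32
position: [0.5146, 0.1507, 0.127]
eef_rot: [-0.707, 0.707, 0.025, -0.025]
contact_force: [-4.4, -0.3, 11.3]
finger_gap: 0.006
```

Call:
play_rows --pt "0 -0.002 0 0 0 0 1" --pt "0 -0.005 0 0 0 0 1" --pt "0 -0.02 0 0 0 0 1" --pt "0 -0.05 0 0 0 0 1" --pt "0 -0.1 0 0 0 0 1"

```text
time: 10.95
position: [0.5134, 0.1505, 0.2257]
eef_rot: [-0.707, 0.707, 0.024, -0.026]
contact_force: [0.5, 0.5, -0.1]
finger_gap: 0.007
```

Call:
play_rows --pt "0 -0.04 0.06 0 0 0 1" --pt "0 -0.057 0.12 0 0 0 1" --pt "0 -0.057 0.12 0 0 0 1"

```text
time: 11.32
position: [0.5062, 0.2734, 0.2855]
eef_rot: [0.707, -0.706, -0.028, 0.025]
contact_force: [0.3, 0.5, 0.1]
finger_gap: 0.003
```

```bash
python3 - <<'E'
from h import *
c=manip.capture("wrist");crop(c,100,150,240,300,4,"pics/m_w.png")
t=manip.capture("scene");crop(t,100,80,260,240,3.7,"pics/m_s.png")
t=manip.capture("top");crop(t,130,120,250,250,4.5,"pics/m_t.png")
E
```

```text
(no output)
```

View pics/m_s.png

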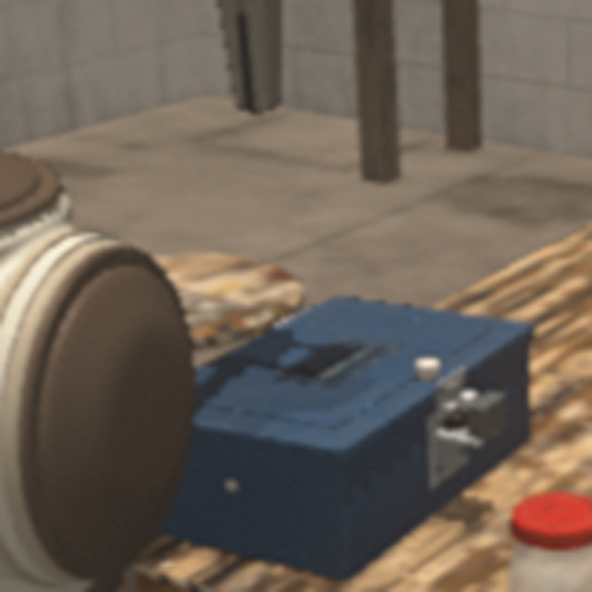

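View pics/m_w.png

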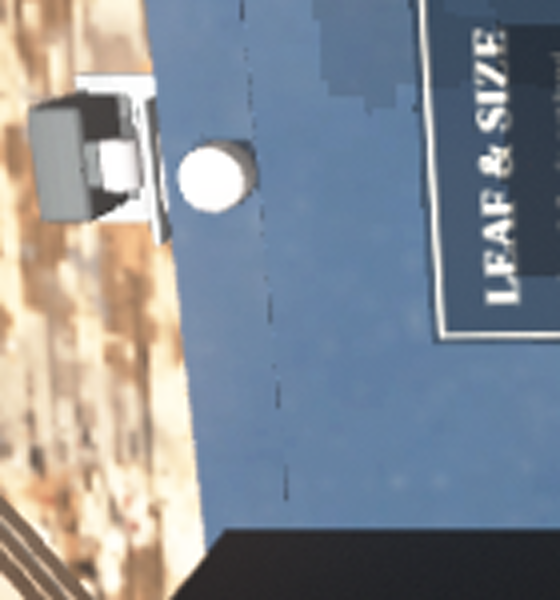

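The lid is flush, and with the arm clear the knob sits about 3 px lower in the scene view than before pressing ((427,370) in the crop, up from 358). That is roughly 6–8 mm. The yellow gap at the rim is gone. Handing in.

```bash
python3 - <<'E'
from bench import manip
print(manip.finish_job(), manip.state()["time"])
E
```

```text
the job is handed in; nothing more can be done
the job is handed in; nothing more can be done
```

The lid is shut and appears caught, and I handed the job in at about 11.5 s of the 54 s allowed. No verdict was reported.

- **Closing the lid:** I pushed it from behind with the closed fingers until its own weight took over. I then lifted the gripper clear, and the lid sank onto the catch untouched.
- **Pressing the knob:** The force rose to about 10 N, fell to about 1 N as the striker passed the roller, then climbed again on the firm stop. The highest reading was about 11 N vertical (about 12 N in total), well under the 20 N limit. The fingertips travelled about 8 to 9 mm from first touch.
- **After backing off:** The pictures show the lid flush, with the gap at its edge gone and the knob about 6–8 mm lower than before pressing.
- **Jar, screwdriver and tape:** The gripper stayed well away from all three. I saw the jar in place afterwards, but did not look at the screwdriver or tape again.

**Checks that were weak or disagreed:**
- **Box pose:** My camera fit of the box was off by 1 to 3 pixels, so I measured the knob again from two cameras once the lid was down. Those two agreed to within about 3 to 5 mm.
- **Catch:** I could not read the catch pin or the lid angle directly, so "caught" rests on the force pattern and the pictures.
- **Sideways force:** The wrist also read up to 4 N sideways during the press.

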